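# Seat a column's end plug with the bar clamp

### The arm

A 6-joint arm with a two-finger parallel gripper is mounted at the origin on the work surface. World frame = base frame: x ahead of the robot, y to its left, z up, the work surface at z = 0. Lengths are in m, angles in rad, forces in N, time in s.
With the tool pointing down it reaches from about 0.375 to 0.9 m from the base axis. Payload 3.1 kg.
Tool frame: the origin (TCP) lies between the finger pads; the fingertips stand manip.nose_length ahead of it and the grasp point (between the pads) lies 5 mm behind it (manip.nose_length is the distance from the TCP to the fingertips, in m); z points along the fingers, y is the line along which they close (so a half turn about z gives the same grasp; the last joint's range is limited). The gripper opens to 85 mm and grips with 20 to 120 N. Pads are 22 mm wide; open, the fingers measure 114 mm over their backs; the gripper's body (76 mm by 85 mm) begins 54 mm behind the grasp point. The pads swing forward as they close: fully open they stand 13 mm farther back than shut.
Start: joints at [-1.399, 0.527, 1.433, -0, 1.181, -0.178], TCP at [0.214, -0.587, 0.245] pointing down, gripper open.
Joint ranges: [-3.08, 3.08], [-0.75, 2.2], [0.22, 2.44], [-1.43, 4.57], [0, 2.65], [-2.85, 2.85]. Speed limits (rad/s): [2.79, 2.79, 3.14, 3.14, 3.14, 3.14].

### API

Orientations are given as a unit quaternion [x, y, z, w].
In Python, from station import monitor, eyes, job, manip gives the robot as it stands.
- The arm moves only by the shell command python3 -m pendant 'ROWS' [FORCE]. ROWS is JSON, a list that holds one entry, the list of rows, each a list of 7 numbers: the shift along the tool's x, y, z as a fraction of full scale, then the turn, a rotation vector about the tool's x, y, z as a fraction of full scale, then the opening, from 0 (shut) to 1 (fully open). A call has 1 to 20 rows; each row shifts and turns the commanded pose from where the row before left it, along the tool's axes as they then stand; what a row does not reach is not made up. Full scale, the value 1, is 800 mm for a shift and 0.12 rad for a turn. A row lasts 1/10 s, in which the tool goes at most 50 mm and 8.59 degrees, less where a joint would pass 70% of its speed; a pose out of reach is approached as far as the arm can. A call with a number of a shift or a turn outside -1 to 1 is refused whole. A call with a gripper value outside its range is refused whole. The fingers move at their own pace and stop on an object; FORCE is the grip in N (left out, the last holds). Time passes only in rows, so rows that do not move let the fingers close. It gives the time, the measured TCP pose, the force, the opening and the grip force at its end, in the units of the state.
- monitor.sense(): the state, without advancing time (a new reading comes with each control period).
- eyes.snapshot(name): name is "scene" or "top" or "wrist"; returns a dict with "pixels" (480x640x3 uint8, red, green, blue), "depth" (480x640 float32, m along the optical axis (not along the pixel's ray), 0 where there is no reading), "intrinsics" (3x3 intrinsics, pixels), "eye" and "attitude" of the camera in the world. Camera axes: x right, y down, z forward; pixel columns grow to the right and rows downward; lengths in m; the calibration is good to about 2 mm. A picture is of the moment at which its call begins.
- job.sign_off(): hands the job in; it is judged then, once.
The state is a dict: "t": time; "q": joint angles; "qd": joint speeds; "tau": joint torques, N m; "tcp_pos": TCP position; "tool_rot": TCP orientation; "force": force on the tool from outside, world axes, zero at the start; "ft_torque": the same for the moment, N m; "finger_gap": opening from 0.0 (shut) to 1.0 (fully open); "gripper_force": force on a finger pad.
Only numpy, scipy, OpenCV 4.12 (cv2) and the standard library are available. Lean on these libraries where they do the work, as an engineer would, in place of code of your own. Each camera call takes 0.05 s, during which the arm holds its last target. There are 200 camera calls.

### The job

On the lab bench a glass column lies in the cradle of the bolted-down one-hand bar clamp. Squeeze the clamp's sprung trigger, stroke after stroke, to walk its jaw onto the white end plug and press the plug in until it seats firmly on the hard disc hidden inside the glass; stop as soon as the trigger goes stiff, for over-pressing cracks the glass. Then let go of the trigger and press the release tab so that the jaw springs back well clear, leaving the column in its cradle with the plug pressed home; move the jaw only with trigger and tab, do not handle the column, and leave the other things where they are.

Things in the scene. Friction and masses are not known exactly. Their poses are not given: they have to be found in the camera images.
- clamp: One-hand bar clamp, bolted down, rigid, needs no counter-hold. Base plate 400 x 120 x 12 mm. Grey trigger in front of an upright black handle; steel bar 75 to 95 mm above the bench slides through the body. Origin: bench level below the body. +x along the bar from moving jaw to handle. A squeeze pulls trigger, bar and moving jaw to +x; a brake keeps them there until the tab is pressed.
- handle (a point): Centre of the upright fixed handle, 20 mm thick along the clamp's x, 28 mm wide, its top 205 mm above the bench. It is rigid and need not be held: the trigger stands in front of it (-x side) and is pushed towards it; 25 mm lie free between the two at rest.
- trigger_lip (a point): Foremost (-x) point of the rounded lip near the trigger's free end, 181 mm above the bench at rest; lip 28 mm wide across the bar, 16 mm high; the trigger ends 15 mm above this point. Push it to the clamp's +x, e.g. with shut fingers pointing down, at 40 mm/s or slower. Stroke 31 mm, then a hard stop; the first 3 to 6 mm are free play, the rest moves the jaw 8 to 10 mm. Let it come back fully between strokes.
- trigger (a joint): Angle of the trigger, rad: 0 at rest, 0.28 at its stop; springs back. Push on the lip along the bar: 2 to 3.5 N from its spring, 3 to 6 N in all while the jaw walks free, 5 to 8 N while the plug slides (besides, up to 6 N of rubbing up and down the fingers); with the plug seated it climbs by 1 to 1.5 N per mm. 12 to 15 N is right (15 to 30 N at the jaw), above 17 N is dangerous.
- tab_top (a point): Centre of the top of the grey release tab, a level ribbed plate 28 x 28 x 5 mm, 133 mm above the bench, over the bar, 80 mm from the trigger lip towards the moving jaw. Press straight down, 2 to 8 N: frees the bar after 1 to 3 mm, stop at 10 mm, springs back up. With tab held down and trigger at rest a light spring (2 to 3.5 N) slides bar and jaw back to fully open in about 0.7 s.
- jaw: The bar with the moving jaw, a black block 22 x 34 x 84 mm hung from the bar's far (-x) end; rubber pad that gives 1 mm per 12 N. Origin and axes as jaw_face. The jaw must bear on the plug with at least 12 N for 0.3 s (the plug slides at 5 N, so this comes only once it is seated); above 40 N the glass cracks.
- jaw_face (a point): Middle of the moving jaw's pad face, 40 mm above the bench, below the bar; x axis as the clamp's, towards the plug. Fully open it lies at x -240 mm in the clamp's frame.
- column: Glass column, 32 mm across, 130 mm long, lying along the bar in two white V blocks, its capped rear (+x) end 1 to 6 mm short of the fixed jaw, up to which it slides when pushed. Origin: on its axis, half-way along, 40 mm above the bench; x axis along the clamp's +x.
- plug_face (a point): Centre of the outer face of the white push-in plug at the column's -x end: flange 29 mm across, 6 mm thick, shank 25 mm across. At the start the face stands 20 to 24 mm out of the glass. The depth of the disc inside differs from column to column: the plug is home after a further 4 to 18 mm, and only the rising force tells. It stays where it is pushed.
- wrench: Bystander: open-ended wrench 150 mm long lying on the bench beyond the clamp.
- vial_a: Bystander: 12 x 32 mm glass vial with a cap, standing beside the clamp.
- vial_b: Bystander: a second such vial.
- spare_plug: Bystander: spare plug standing on its flange beside the clamp, 29 mm across, 40 mm tall.
- jar: Bystander: jar 56 mm across, 55 mm tall.
- beaker: Bystander: glass beaker 66 mm across, 80 mm tall.
- bottle: Bystander: amber bottle 56 mm across, 105 mm tall.
There are look-alikes about, which are no part of the job. What is shaped like the column but pink or purple is not meant.

How it is judged:
By the outcome, as a careful person would: the job done as asked, in the order asked, and still so for the second after the job is handed in, with the robot touching nothing.
It also fails if it takes over 69 s, if anything falls off the work surface, if the arm or the gripper's body presses on something with over 40 N, if the wrist force passes 120 N, or if a joint passes its speed limit or range.

## Working session

There is one attempt and no reset: what is moved stays moved. The work goes in short steps, Python scripts to look and compute and a shell command to move; the robot and the scene stay as the last step left them, time stands still between calls to the robot, and variables do not carry over. Pictures are saved under pics/ and viewed, at most 10 in all, crops included, and the job is handed in when it is done.

```bash
mkdir -p pics; ls; cat > h.py <<'E'
import numpy as np,cv2
from station import monitor,eyes,job,manip
from scipy.spatial.transform import Rotation as R
def rot(a):
    a=np.array(a,float); return a if a.shape==(3,3) else R.from_quat(a).as_matrix()
def cloud(s):
    d=s['depth'];K=np.array(s['intrinsics']);v,u=np.mgrid[0:480,0:640]
    P=np.stack([(u-K[0,2])/K[0,0]*d,(v-K[1,2])/K[1,1]*d,d],-1)
    W=P@rot(s['attitude']).T+np.array(s['eye']);W[d==0]=np.nan;return W
def save(s,n):
    cv2.imwrite('pics/'+n,cv2.cvtColor(s['pixels'],cv2.COLOR_RGB2BGR))
E
python3 - <<'E'
from h import *
import pickle
for n in ['top','scene']:
    s=eyes.snapshot(n);save(s,n+'1.png');pickle.dump(s,open(n+'.pkl','wb'));print(n,s['eye'],s['attitude'])
print(monitor.sense(),manip.nose_length)
E
```

```text
pics
top [0.39270502 0.00177611 1.03236968] [ 0.71225882 -0.69938199  0.03243496 -0.05000189]
scene [ 0.9118446  -0.5882699   0.88104496] [ 0.88816093  0.27201689 -0.10390496 -0.35550069]
{'t': 0.1, 'q': array([-1.39948754e+00,  5.28394061e-01,  1.43379498e+00,  4.38693804e-06,
        1.18142999e+00, -1.78497127e-01]), 'qd': array([-0.0015105 , -0.00305451, -0.00178447, -0.00025564,  0.00062145,
       -0.00041565]), 'tau': array([-3.21876023e-04, -4.43305421e+01, -1.78585982e+01, -2.59558647e-04,
        3.91722482e-03,  7.43200168e-07]), 'tcp_pos': array([ 0.21411756, -0.58650217,  0.24441203]), 'tool_rot': array([ 9.84743070e-01,  1.74011662e-01,  5.66999783e-06, -1.01317520e-03]), 'force': array([-0.01611667, -0.65826037,  0.22258399]), 'ft_torque': array([-0.05647136, -0.00968942,  0.03251972]), 'gripper_force': 0.0, 'finger_gap': 1.0018789274289612} 0.014
```

View pics/top1.png

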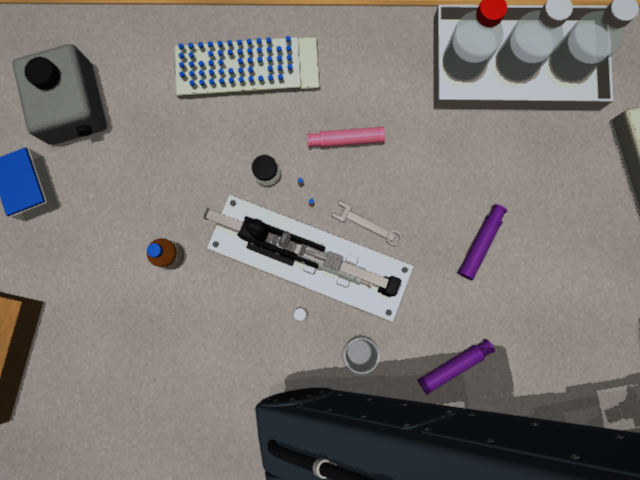

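View pics/scene1.png

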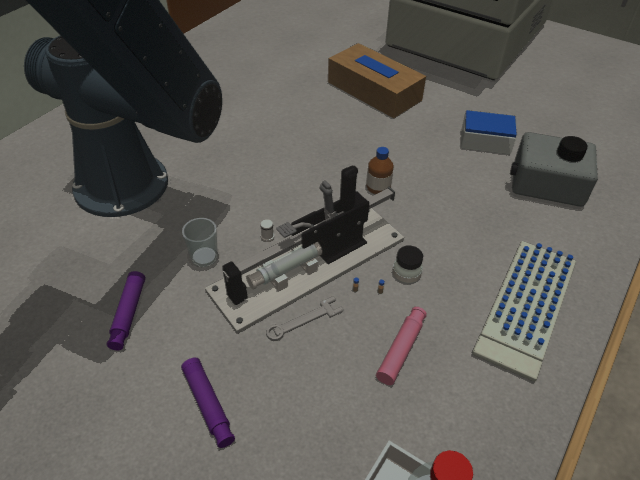

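Top view: clamp plate in the middle, handle (255,230), trigger (285,240), tab (333,262), moving jaw (390,285). Candidates for the column are the clear glass one in the cradle (scene 285,265), the pink one (350,137) and two purple ones (485,240), (455,365). The glass one in the clamp is the one meant.

```bash
cat > m.py <<'E'
from h import *
import pickle
out={}
for n in ['top','scene']:
    s=pickle.load(open(n+'.pkl','rb'));W=cloud(s);P=W.reshape(-1,3);C=s['pixels'].reshape(-1,3).astype(int)
    if n=='top':
        m=(P[:,2]>.006)&(P[:,2]<.02)
        v,u=np.divmod(np.arange(len(P)),640); m&=(u>200)&(u<420)&(v>190)&(v<325)
        r=cv2.minAreaRect(P[m,:2].astype(np.float32));box=cv2.boxPoints(r);print(r)
        c=np.array(r[0]);e=box[1]-box[0];e2=box[2]-box[1];ax=e if np.linalg.norm(e)>np.linalg.norm(e2) else e2
        ax=ax/np.linalg.norm(ax)
        h=W[230,255,:2];j=W[285,390,:2]
        if ax@(h-j)<0:ax=-ax
        ay=np.array([-ax[1],ax[0]]);print('c',c,'ax',ax,'yaw',np.degrees(np.arctan2(ax[1],ax[0])))
    L=np.c_[(P[:,:2]-c)@ax,(P[:,:2]-c)@ay,P[:,2]]
    near=(abs(L[:,1])<.07)&(abs(L[:,0])<.3)
    for nm,lo,hi in [('handletop',.198,.212),('trigtop',.172,.198),('tab',.125,.14),('bar',.09,.099)]:
        m=near&(L[:,2]>lo)&(L[:,2]<hi)
        if m.sum()<3: print(n,nm,m.sum());continue
        print(n,nm,m.sum(),'min',np.percentile(L[m],2,axis=0).round(4),'max',np.percentile(L[m],98,axis=0).round(4),'med',np.median(L[m],0).round(4),'mean w',P[m].mean(0).round(4))
E
python3 m.py
```

```text
((0.4777694046497345, 0.041505903005599976), (0.4135688245296478, 0.25034764409065247), 87.6334457397461)
c [0.4777694 0.0415059] ax [0.0412923  0.99914706] yaw 87.63345
top handletop 218 min [ 0.0695 -0.0466  0.1983] max [ 0.0991 -0.0235  0.2067] med [ 0.0851 -0.0352  0.2023] mean w [0.5164 0.1241 0.2022]
top trigtop 199 min [ 0.0269 -0.0476  0.1774] max [ 0.091  -0.0078  0.1977] med [ 0.0377 -0.0222  0.1929] mean w [0.5024 0.09   0.1912]
top tab 338 min [-0.0615 -0.0328  0.1256] max [0.0806 0.0213 0.1374] med [-0.0429  0.0035  0.1317] mean w [0.4733 0.0095 0.1315]
top bar 1286 min [-0.1568 -0.0678  0.0911] max [0.1939 0.0462 0.0985] med [-0.0048 -0.0018  0.0947] mean w [0.4854 0.0456 0.0947]
scene handletop 125 min [ 0.0698 -0.0465  0.1982] max [ 0.0977 -0.0242  0.2061] med [ 0.084  -0.0379  0.2021] mean w [0.5184 0.1231 0.2021]
scene trigtop 300 min [ 0.0273 -0.0499  0.1726] max [ 0.0896 -0.0108  0.1974] med [ 0.0715 -0.0322  0.1877] mean w [0.513  0.0978 0.1872]
scene tab 361 min [-0.0606 -0.0491  0.1255] max [0.0847 0.021  0.1392] med [-0.0342 -0.0023  0.1316] mean w [0.487  0.0371 0.1316]
scene bar 1293 min [-0.1688 -0.067   0.0904] max [0.272  0.046  0.0987] med [-0.0285  0.0045  0.0947] mean w [0.4816 0.033  0.0946]
```

```bash
python3 - <<'E'
from h import *
a=cv2.imread('pics/top1.png')[190:320,200:420];b=cv2.imread('pics/scene1.png')[150:330,200:420]
cv2.imwrite('pics/c1.png',np.vstack([cv2.resize(a,(528,312),interpolation=2)[:,:528],cv2.resize(b[:117],(528,281),interpolation=2)]))
E
```

```text
(no output)
```

View pics/c1.png

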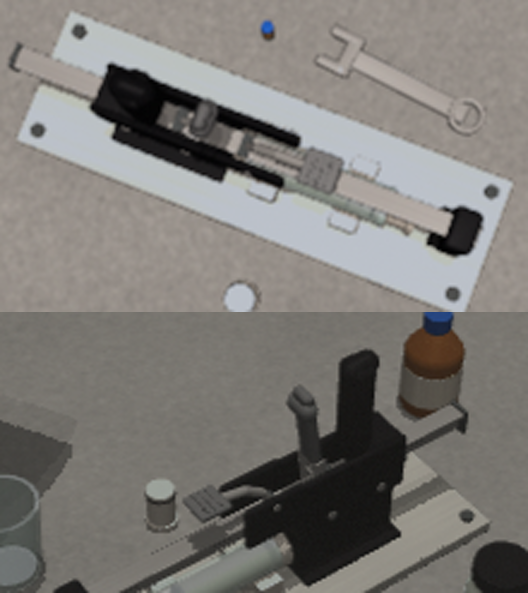

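The crop shows the clear glass column in the clamp's cradle with its pale plug towards the jaw. It also shows trigger, handle and tab clearly. The plate rectangle was polluted by other items, so I am refitting the axis.

```bash
cat > m2.py <<'E'
from h import *
import pickle
S={n:pickle.load(open(n+'.pkl','rb')) for n in ['top','scene']}
A=[];
for s in S.values():
    W=cloud(s);A.append(np.c_[W.reshape(-1,3),s['pixels'].reshape(-1,3)])
T,Sc=A
v,u=np.divmod(np.arange(480*640),640)
m=(u>200)&(u<420)&(v>190)&(v<325)&(T[:,2]>.006)&(T[:,2]<.02)&(T[:,3:].min(1)>140)
lab=cv2.connectedComponents(cv2.morphologyEx(m.reshape(480,640).astype(np.uint8),cv2.MORPH_CLOSE,np.ones((25,25))))[1]
k=np.bincount(lab[lab>0]).argmax();m&=(lab.ravel()==k)
r=cv2.minAreaRect(T[m,:2].astype(np.float32));print('plate',r)
box=cv2.boxPoints(r);e=max([box[1]-box[0],box[2]-box[1]],key=np.linalg.norm);ax=e/np.linalg.norm(e)
c=np.array(r[0])
if ax[1]<0:ax=-ax
ay=np.array([-ax[1],ax[0]]);print('ax',ax,'yaw',np.arctan2(ax[1],ax[0]))
for n,P in [('top',T),('scene',Sc)]:
    L=np.c_[(P[:,:2]-c)@ax,(P[:,:2]-c)@ay,P[:,2]]
    for nm,lo,hi,xa,xb,cond in [('handle',.15,.21,.07,.14,0),('trig',.165,.2,-.03,.075,0),('tab',.128,.137,-.09,-.01,0),('bar',.092,.099,-.15,-.07,0),('bar2',.092,.099,.14,.25,0)]:
        m=(abs(L[:,1])<.04)&(L[:,2]>lo)&(L[:,2]<hi)&(L[:,0]>xa)&(L[:,0]<xb)
        if m.sum()<4: print(n,nm,m.sum());continue
        q=L[m];lo_,hi_=np.percentile(q,3,axis=0),np.percentile(q,97,axis=0);mid=(lo_+hi_)/2
        print(n,nm,m.sum(),lo_.round(4),hi_.round(4),'mid world',(c+mid[0]*ax+mid[1]*ay).round(4))
E
python3 m2.py
```

```text
plate ((0.5179076790809631, 0.029405862092971802), (0.39927929639816284, 0.18696661293506622), 69.54425811767578)
ax [0.34948376 0.9369424 ] yaw 1.2137764
top handle 218 [0.0741 0.022  0.1546] [0.1034 0.0397 0.2065] mid world [0.52   0.1233]
top trig 105 [0.0295 0.0224 0.1835] [0.0737 0.0393 0.1988] mid world [0.507  0.0885]
top tab 208 [-0.0633  0.021   0.1286] [-0.0223  0.0392  0.1351] mid world [ 4.747e-01 -2.000e-04]
top bar 332 [-0.1472  0.0256  0.0925] [-0.0722  0.0395  0.0975] mid world [ 0.4491 -0.062 ]
top bar2 262 [0.1422 0.0257 0.0923] [0.2031 0.0396 0.0979] mid world [0.5476 0.2026]
scene handle 397 [0.0749 0.0201 0.1526] [0.1004 0.0387 0.2052] mid world [0.521  0.1218]
scene trig 147 [0.0297 0.0211 0.1674] [0.0745 0.0389 0.1978] mid world [0.508  0.0887]
scene tab 157 [-0.0632  0.021   0.1287] [-0.022   0.0393  0.1347] mid world [0.4748 0.    ]
scene bar 287 [-0.1478  0.0249  0.0924] [-0.0731  0.0396  0.0976] mid world [ 0.4491 -0.0628]
scene bar2 159 [0.1458 0.0257 0.0924] [0.2033 0.0388 0.0977] mid world [0.5487 0.2043]
```

```bash
sed -i 's/(abs(L\[:,1\])<.04)/(abs(L[:,1]-.037)<.03)/; s/hi_=np.percentile(q,3,axis=0),np.percentile(q,97,axis=0)/hi_=np.percentile(q,2,axis=0),np.percentile(q,98,axis=0)/' m2.py; python3 m2.py
```

```text
plate ((0.5179076790809631, 0.029405862092971802), (0.39927929639816284, 0.18696661293506622), 69.54425811767578)
ax [0.34948376 0.9369424 ] yaw 1.2137764
top handle 316 [0.0741 0.0219 0.1529] [0.1034 0.0479 0.2065] mid world [0.5162 0.1248]
top trig 146 [0.0294 0.0223 0.1834] [0.0738 0.0468 0.1988] mid world [0.5035 0.0898]
top tab 279 [-0.0636  0.0209  0.1284] [-0.0216  0.0473  0.1352] mid world [0.4711 0.0014]
top bar 404 [-0.1482  0.0255  0.0923] [-0.0715  0.0427  0.0978] mid world [ 0.4476 -0.0616]
top bar2 323 [0.1416 0.0257 0.0923] [0.2038 0.043  0.0983] mid world [0.5461 0.2032]
scene handle 431 [0.0745 0.0198 0.1515] [0.1011 0.0456 0.2054] mid world [0.5179 0.1231]
scene trig 165 [0.0296 0.0206 0.1665] [0.0747 0.0429 0.1981] mid world [0.5064 0.0894]
scene tab 208 [-0.0632  0.0209  0.1287] [-0.0211  0.047   0.1347] mid world [0.4714 0.0018]
scene bar 357 [-0.1482  0.0248  0.0923] [-0.0721  0.0442  0.0977] mid world [ 0.4471 -0.0617]
scene bar2 200 [0.1445 0.0256 0.0922] [0.2036 0.0438 0.0979] mid world [0.5462 0.2046]
```

```bash
python3 -m pendant '[[[0,0,0,0,0,-0.9,0],[0,0,0,0,0,-0.9,0],[0,0,0,0,0,-0.9,0],[0,0,0,0,0,-0.9,0],[0,0,0,0,0,-0.9,0],[0,0,0,0,0,-0.9,0],[0,0,0,0,0,-0.9,0],[0,0,0,0,0,-0.9,0]]]' 40; python3 -m pendant '[[[0.03,0.003,0,0,0,0,0],[0.06,0.003,0,0,0,0,0],[0.06,0.003,0,0,0,0,0],[0.06,0.003,0,0,0,0,0],[0.06,0.003,0,0,0,0,0],[0.06,0.003,0,0,0,0,0],[0.06,0.003,0,0,0,0,0],[0.06,0.003,0,0,0,0,0],[0.06,0.003,0,0,0,0,0],[0.06,0.003,0,0,0,0,0],[0.06,0.003,0,0,0,0,0],[0.06,0.003,0,0,0,0,0],[0.06,0.003,0,0,0,0,0],[0.06,0.003,0,0,0,0,0],[0.03,0,0,0,0,0,0],[0,0,0,0,0,0,0]]]'
python3 - <<'E'
from h import *
import pickle
for n in ['wrist','scene']:
    s=eyes.snapshot(n);save(s,n+'2.png');pickle.dump(s,open(n+'2.pkl','wb'))
t=monitor.sense();print(t)
ax=np.array([.3495,.9369]);ay=np.array([-.9369,.3495]);c=np.array([.5179,.0294]);d=np.array(t['tcp_pos'][:2])-c
print('local',d@ax,d@ay, 'tool x',rot(t['tool_rot'])[:,0])
E
```

```text
t: 0.9
tcp_pos: [0.2141, -0.5867, 0.2447]
tool_rot: [0.82, 0.572, 0.0, -0.001]
force: [0.4, 0.7, 0.2]
finger_gap: 0.004
gripper_force: 0.0
t: 2.5
tcp_pos: [0.4811, 0.0336, 0.2451]
tool_rot: [0.82, 0.572, 0.0, -0.0]
force: [-0.2, -1.4, -0.4]
finger_gap: -0.002
gripper_force: 0.0
{'t': 2.6, 'q': array([-1.67992872e-01,  3.35873008e-01,  1.78373789e+00, -6.37675256e-04,
        1.02306523e+00,  1.87609915e-01]), 'qd': array([-0.03608585, -0.00751767,  0.00790235, -0.00241304, -0.00022459,
       -0.00016689]), 'tau': array([ 8.34838785e-01, -3.26066136e+01, -1.55606407e+01,  5.84408606e-02,
       -1.52223255e-02,  1.07906954e-02]), 'tcp_pos': array([0.48009125, 0.03100955, 0.24496023]), 'tool_rot': array([ 8.20927347e-01,  5.71032332e-01, -5.77315367e-04, -1.85005749e-04]), 'force': array([-0.95813106, -0.52754637, -0.98180746]), 'ft_torque': array([-0.0381466 , -0.04145802, -0.0407087 ]), 'gripper_force': 0.0, 'finger_gap': -0.002023114237196137}
local -0.011706166235666856 0.03598555649378255 tool x [ 3.47843485e-01  9.37552328e-01 -7.36579417e-04]
```

View pics/wrist2.png

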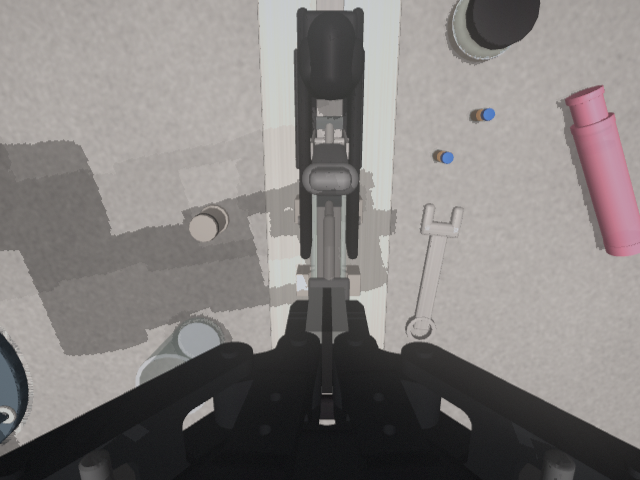

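View pics/scene2.png

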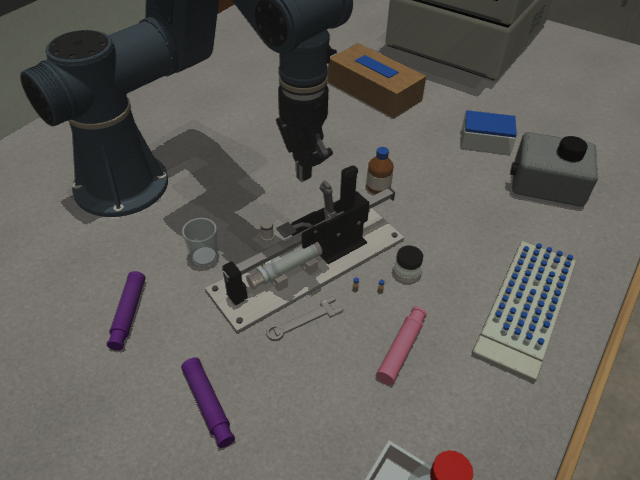

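Wrist view: shut fingertips at (327,300), trigger lip at (330,180), handle (332,55), all well aligned. Next I measure the lip from here.

```bash
python3 - <<'E'
from h import *
import pickle
s=pickle.load(open('wrist2.pkl','rb'));W=cloud(s)
ax=np.array([.3478,.9376]);ay=np.array([-.9376,.3478]);t=monitor.sense()['tcp_pos']
def loc(P):d=P[...,:2]-t[:2];return np.stack([d@ax,d@ay,P[...,2]],-1)
L=loc(W)
for nm,(a,b,c,d),lo,hi in [('lip',(150,215,290,370),.165,.2),('handle',(5,110,290,375),.19,.21),('bar',(0,480,280,380),.0,.0)]:
    q=L[a:b,c:d].reshape(-1,3);q=q[(q[:,2]>lo)&(q[:,2]<hi)]
    if len(q):print(nm,len(q),np.percentile(q,1,axis=0).round(4),np.percentile(q,99,axis=0).round(4))
for v in range(160,210,5):print(v,L[v,330].round(4))
q=L[270:480,250:400].reshape(-1,3);q=q[(q[:,2]>.222)&(q[:,2]<.26)];print('fingers',len(q),np.percentile(q,1,axis=0).round(4),np.percentile(q,99,axis=0).round(4))
E
```

```text
lip 1829 [ 0.0405 -0.0149  0.1662] [0.0569 0.0107 0.1979]
handle 4405 [ 0.0843 -0.0152  0.1941] [0.1151 0.0112 0.2065]
160 [ 0.0558 -0.0023  0.1743]
165 [ 0.0545 -0.0022  0.1869]
170 [ 0.053  -0.0021  0.1946]
175 [nan nan nan]
180 [ 0.0486 -0.0022  0.1961]
185 [ 0.0464 -0.0022  0.1968]
190 [ 0.0434 -0.0022  0.1925]
195 [ 0.0249 -0.0033  0.0984]
200 [ 0.0218 -0.0033  0.1008]
205 [ 0.0188 -0.0032  0.1043]
fingers 2171 [ 0.0078 -0.014   0.2362] [0.0131 0.0127 0.2598]
```

```bash
python3 -m pendant '[[[0,0.003,0.021,0,0,0,0],[0,0,0.021,0,0,0,0],[0,0,0.021,0,0,0,0],[0,0,0.021,0,0,0,0],[0.01,0,0,0,0,0,0],[0.01,0,0,0,0,0,0],[0.005,0,0,0,0,0,0],[0,0,0,0,0,0,0],[0,0,0,0,0,0,0]]]'; cat > s.py <<'E'
from h import *
t=monitor.sense();ax=np.array([.3478,.9376,0]);ay=np.array([-.9376,.3478,0]);p=t['tcp_pos']-np.array([.48009,.03101,0])
print('t %.2f u %.2f w %.2f z %.1f mm  F %.2f lat %.2f z %.2f q'%(t['t'],p@ax*1e3,p@ay*1e3,p[2]*1e3,t['force']@ax,t['force']@ay,t['force'][2]))
E
python3 s.py
```

```text
t: 3.5
tcp_pos: [0.4901, 0.0488, 0.1788]
tool_rot: [0.821, 0.571, 0.0, 0.001]
force: [-0.4, -1.1, 0.8]
finger_gap: 0.001
gripper_force: 0.0
t 3.50 u 20.19 w -3.22 z 178.8 mm  F -1.17 lat -0.05 z 0.82 q
```

```bash
python3 -m pendant '[[[0.004,0.0,0,0,0,0,0],[0.004,0,0,0,0,0,0],[0,0,0,0,0,0,0]]]' >/dev/null; python3 s.py; python3 -m pendant '[[[0.004,0.0,0,0,0,0,0],[0.004,0,0,0,0,0,0],[0,0,0,0,0,0,0]]]' >/dev/null; python3 s.py;python3 -m pendant '[[[0.004,0.0,0,0,0,0,0],[0.004,0,0,0,0,0,0],[0,0,0,0,0,0,0]]]' >/dev/null; python3 s.py;python3 -m pendant '[[[0.004,0.0,0,0,0,0,0],[0.004,0,0,0,0,0,0],[0,0,0,0,0,0,0]]]' >/dev/null; python3 s.py
python3 - <<'E'
from h import *
import pickle
ax=np.array([.3495,.9369]);ay=np.array([-.9369,.3495]);c=np.array([.5179,.0294])
s=eyes.snapshot('scene');pickle.dump(s,open('scene3.pkl','wb'))
for s in [pickle.load(open('scene.pkl','rb')),s]:
    P=cloud(s).reshape(-1,3);x=(P[:,:2]-c)@ax;y=(P[:,:2]-c)@ay-.0345;z=P[:,2]
    m=(abs(y)<.018)&(z>.03)&(z<.07)&(x<-.06)&(x>-.25)
    h,e=np.histogram(x[m],np.arange(-.25,-.05,.004));print([(round(b*1e3),n) for b,n in zip(e,h)])
    C=s['pixels'].reshape(-1,3)
    m2=m&(C.max(1)<45);print('dark jaw',np.percentile(x[m2],[2,98]),m2.sum())
cv2.imwrite('pics/c3.png',cv2.resize(cv2.cvtColor(s['pixels'],4)[220:320,200:340],(784,560),interpolation=2))
E
```

```text
t 3.80 u 26.69 w -2.98 z 178.2 mm  F -0.23 lat -0.11 z 1.11 q
t 4.10 u 32.67 w -2.97 z 178.2 mm  F -2.47 lat 0.23 z 0.48 q
t 4.40 u 39.12 w -3.00 z 178.3 mm  F -4.54 lat 0.32 z 2.61 q
t 4.70 u 45.60 w -3.04 z 178.2 mm  F -4.69 lat 0.59 z 3.58 q
[(-250, np.int64(0)), (-246, np.int64(0)), (-242, np.int64(0)), (-238, np.int64(0)), (-234, np.int64(0)), (-230, np.int64(0)), (-226, np.int64(0)), (-222, np.int64(0)), (-218, np.int64(0)), (-214, np.int64(0)), (-210, np.int64(0)), (-206, np.int64(0)), (-202, np.int64(0)), (-198, np.int64(0)), (-194, np.int64(0)), (-190, np.int64(0)), (-186, np.int64(0)), (-182, np.int64(0)), (-178, np.int64(107)), (-174, np.int64(32)), (-170, np.int64(26)), (-166, np.int64(23)), (-162, np.int64(29)), (-158, np.int64(20)), (-154, np.int64(30)), (-150, np.int64(7)), (-146, np.int64(0)), (-142, np.int64(0)), (-138, np.int64(2)), (-134, np.int64(71)), (-130, np.int64(24)), (-126, np.int64(29)), (-122, np.int64(27)), (-118, np.int64(30)), (-114, np.int64(31)), (-110, np.int64(53)), (-106, np.int64(34)), (-102, np.int64(35)), (-98, np.int64(35)), (-94, np.int64(34)
[... 614 characters left out ...]
, np.int64(0)), (-174, np.int64(113)), (-170, np.int64(29)), (-166, np.int64(27)), (-162, np.int64(27)), (-158, np.int64(24)), (-154, np.int64(19)), (-150, np.int64(33)), (-146, np.int64(5)), (-142, np.int64(0)), (-138, np.int64(6)), (-134, np.int64(65)), (-130, np.int64(25)), (-126, np.int64(29)), (-122, np.int64(30)), (-118, np.int64(29)), (-114, np.int64(32)), (-110, np.int64(52)), (-106, np.int64(31)), (-102, np.int64(37)), (-98, np.int64(32)), (-94, np.int64(40)), (-90, np.int64(36)), (-86, np.int64(31)), (-82, np.int64(36)), (-78, np.int64(34)), (-74, np.int64(34)), (-70, np.int64(30)), (-66, np.int64(33)), (-62, np.int64(17)), (-58, np.int64(0))]
dark jaw [-0.17322335 -0.14638648] 262
```

View pics/c3.png

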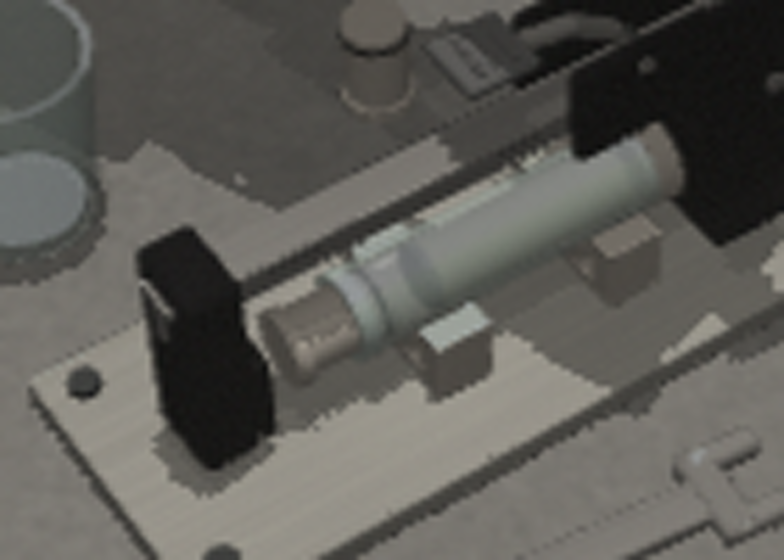

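Jaw face (crop 250,350) stands about 9 mm short of the plug (265,340). It moved 4 mm and the trigger works. I'll finish stroke 1, return fully and start stroke 2.

```bash
python3 -m pendant '[[[0.004,0.0,0,0,0,0,0],[0.004,0,0,0,0,0,0],[0.004,0,0,0,0,0,0],[0.003,0,0,0,0,0,0],[0,0,0,0,0,0,0]]]' >/dev/null; python3 s.py; python3 -m pendant '[[[-0.01,0.0,0,0,0,0,0],[-0.01,0,0,0,0,0,0],[-0.01,0,0,0,0,0,0],[-0.01,0,0,0,0,0,0],[-0.004,0,0,0,0,0,0],[0,0,0,0,0,0,0],[0,0,0,0,0,0,0]]]' >/dev/null; python3 s.py
python3 -m pendant '[[[0.004,0,0,0,0,0,0],[0.004,0,0,0,0,0,0],[0.004,0,0,0,0,0,0],[0.004,0,0,0,0,0,0],[0.004,0,0,0,0,0,0],[0.004,0,0,0,0,0,0],[0,0,0,0,0,0,0]]]' >/dev/null; python3 s.py
python3 -m pendant '[[[0.004,0,0,0,0,0,0],[0.004,0,0,0,0,0,0],[0.0,0,0,0,0,0,0]]]' >/dev/null; python3 s.py
python3 -m pendant '[[[0.004,0,0,0,0,0,0],[0.004,0,0,0,0,0,0],[0.0,0,0,0,0,0,0]]]' >/dev/null; python3 s.py
```

```text
t 5.25 u 57.45 w -3.06 z 178.2 mm  F -4.44 lat 0.00 z 3.54 q
t 5.95 u 22.51 w -3.14 z 178.2 mm  F -0.65 lat -0.36 z -0.18 q
t 6.65 u 41.70 w -3.06 z 178.3 mm  F -3.84 lat 0.12 z 3.13 q
t 6.95 u 47.97 w -3.03 z 178.2 mm  F -5.12 lat 0.32 z 3.54 q
t 7.25 u 54.11 w -3.00 z 178.2 mm  F -4.87 lat -0.73 z 4.29 q
```

```bash
echo 'import sys; sys.exit(t["force"]@ax<-8.5)' >> s.py
python3 -m pendant '[[[0.0025,0.0,0,0,0,0,0],[0.002,0,0,0,0,0,0],[0,0,0,0,0,0,0]]]' >/dev/null; python3 s.py; python3 -m pendant '[[[-0.01,0.0,0,0,0,0,0],[-0.01,0,0,0,0,0,0],[-0.01,0,0,0,0,0,0],[-0.01,0,0,0,0,0,0],[-0.004,0,0,0,0,0,0],[0,0,0,0,0,0,0],[0,0,0,0,0,0,0]]]' >/dev/null; python3 s.py
python3 -m pendant '[[[0.004,0,0,0,0,0,0],[0.004,0,0,0,0,0,0],[0.004,0,0,0,0,0,0],[0.004,0,0,0,0,0,0],[0,0,0,0,0,0,0]]]' >/dev/null; python3 s.py &&
python3 -m pendant '[[[0.004,0,0,0,0,0,0],[0.0,0,0,0,0,0,0]]]' >/dev/null; python3 s.py &&
python3 -m pendant '[[[0.004,0,0,0,0,0,0],[0.0,0,0,0,0,0,0]]]' >/dev/null; python3 s.py
```

```text
t 7.55 u 57.40 w -2.99 z 178.2 mm  F -5.63 lat -0.16 z 4.31 q
t 8.25 u 22.93 w -3.14 z 178.3 mm  F 0.09 lat -0.52 z -0.66 q
t 8.75 u 35.31 w -3.03 z 178.3 mm  F -5.27 lat -0.18 z 3.19 q
t 8.75 u 35.31 w -3.03 z 178.3 mm  F -5.27 lat -0.18 z 3.19 q
t 8.75 u 35.31 w -3.03 z 178.3 mm  F -5.27 lat -0.18 z 3.19 qFalse
False
False
False
False
```

```bash
sed -i 's/sys.exit(\(.*\))$/sys.exit(int(\1))/' s.py; tail -1 s.py
python3 -m pendant '[[[0.004,0,0,0,0,0,0],[0.0,0,0,0,0,0,0]]]' >/dev/null; python3 s.py &&
python3 -m pendant '[[[0.004,0,0,0,0,0,0],[0.0,0,0,0,0,0,0]]]' >/dev/null && python3 s.py &&
python3 -m pendant '[[[0.004,0,0,0,0,0,0],[0.0,0,0,0,0,0,0]]]' >/dev/null && python3 s.py &&
python3 -m pendant '[[[0.004,0,0,0,0,0,0],[0.0,0,0,0,0,0,0]]]' >/dev/null && python3 s.py &&
python3 -m pendant '[[[0.004,0,0,0,0,0,0],[0.0,0,0,0,0,0,0]]]' >/dev/null && python3 s.py &&
python3 -m pendant '[[[0.004,0,0,0,0,0,0],[0.0,0,0,0,0,0,0]]]' >/dev/null && python3 s.py &&
python3 -m pendant '[[[0.0035,0,0,0,0,0,0],[0.0,0,0,0,0,0,0]]]' >/dev/null && python3 s.py
```

```text
import sys; sys.exit(int(t["force"]@ax<-8.5))
t 8.95 u 38.26 w -3.02 z 178.4 mm  F -4.96 lat 0.48 z 3.94 q
t 9.15 u 41.37 w -3.01 z 178.4 mm  F -6.06 lat 0.48 z 4.01 q
t 9.35 u 44.52 w -3.03 z 178.4 mm  F -5.58 lat 0.39 z 5.28 q
t 9.55 u 47.52 w -3.02 z 178.4 mm  F -7.04 lat -0.42 z 4.89 q
t 9.75 u 50.62 w -3.05 z 178.5 mm  F -7.05 lat -0.04 z 5.51 q
t 9.95 u 53.79 w -3.06 z 178.5 mm  F -7.12 lat 0.74 z 5.73 q
t 10.15 u 56.53 w -3.02 z 178.5 mm  F -7.17 lat -0.21 z 5.23 q
```

```bash
python3 -m pendant '[[[-0.01,0.0,0,0,0,0,0],[-0.01,0,0,0,0,0,0],[-0.01,0,0,0,0,0,0],[-0.01,0,0,0,0,0,0],[-0.003,0,0,0,0,0,0],[0,0,0,0,0,0,0],[0,0,0,0,0,0,0]]]' >/dev/null; python3 s.py
python3 -m pendant '[[[0.004,0,0,0,0,0,0],[0.004,0,0,0,0,0,0],[0.004,0,0,0,0,0,0],[0,0,0,0,0,0,0]]]' >/dev/null; python3 s.py &&
python3 -m pendant '[[[0.004,0,0,0,0,0,0],[0.0,0,0,0,0,0,0]]]' >/dev/null && python3 s.py &&
python3 -m pendant '[[[0.004,0,0,0,0,0,0],[0.0,0,0,0,0,0,0]]]' >/dev/null && python3 s.py &&
python3 -m pendant '[[[0.004,0,0,0,0,0,0],[0.0,0,0,0,0,0,0]]]' >/dev/null && python3 s.py &&
python3 -m pendant '[[[0.004,0,0,0,0,0,0],[0.0,0,0,0,0,0,0]]]' >/dev/null && python3 s.py &&
python3 -m pendant '[[[0.004,0,0,0,0,0,0],[0.0,0,0,0,0,0,0]]]' >/dev/null && python3 s.py &&
python3 -m pendant '[[[0.004,0,0,0,0,0,0],[0.0,0,0,0,0,0,0]]]' >/dev/null && python3 s.py &&
python3 -m pendant '[[[0.004,0,0,0,0,0,0],[0.0,0,0,0,0,0,0]]]' >/dev/null && python3 s.py &&
python3 -m pendant '[[[0.0035,0,0,0,0,0,0],[0.0,0,0,0,0,0,0]]]' >/dev/null && python3 s.py
```

```text
t 10.85 u 23.35 w -3.12 z 178.2 mm  F -0.51 lat -0.02 z 0.29 q
t 11.25 u 33.00 w -3.01 z 178.3 mm  F -2.34 lat -0.27 z 1.30 q
t 11.45 u 35.53 w -2.98 z 178.3 mm  F -5.03 lat -0.98 z 3.12 q
t 11.65 u 38.40 w -3.03 z 178.4 mm  F -7.07 lat 0.57 z 4.03 q
t 11.85 u 41.51 w -3.01 z 178.5 mm  F -6.13 lat -0.49 z 5.67 q
t 12.05 u 44.67 w -2.99 z 178.5 mm  F -6.57 lat -0.19 z 5.46 q
t 12.25 u 47.84 w -3.07 z 178.6 mm  F -6.81 lat 0.08 z 5.97 q
t 12.45 u 51.00 w -3.06 z 178.5 mm  F -6.43 lat -0.84 z 5.82 q
t 12.65 u 54.15 w -3.05 z 178.6 mm  F -7.12 lat 0.79 z 6.16 q
t 12.85 u 56.88 w -3.04 z 178.5 mm  F -7.02 lat -0.10 z 5.06 q
```

Still sliding; next stroke, smaller check steps.

```bash
python3 -m pendant '[[[-0.01,0.0,0,0,0,0,0],[-0.01,0,0,0,0,0,0],[-0.01,0,0,0,0,0,0],[-0.01,0,0,0,0,0,0],[-0.003,0,0,0,0,0,0],[0,0,0,0,0,0,0],[0,0,0,0,0,0,0]]]' >/dev/null; python3 s.py
python3 -m pendant '[[[0.004,0,0,0,0,0,0],[0.004,0,0,0,0,0,0],[0.004,0,0,0,0,0,0],[0,0,0,0,0,0,0]]]' >/dev/null; python3 s.py &&
python3 -m pendant '[[[0.003,0,0,0,0,0,0],[0.0,0,0,0,0,0,0]]]' >/dev/null && python3 s.py &&
python3 -m pendant '[[[0.003,0,0,0,0,0,0],[0.0,0,0,0,0,0,0]]]' >/dev/null && python3 s.py &&
python3 -m pendant '[[[0.003,0,0,0,0,0,0],[0.0,0,0,0,0,0,0]]]' >/dev/null && python3 s.py &&
python3 -m pendant '[[[0.003,0,0,0,0,0,0],[0.0,0,0,0,0,0,0]]]' >/dev/null && python3 s.py &&
python3 -m pendant '[[[0.003,0,0,0,0,0,0],[0.0,0,0,0,0,0,0]]]' >/dev/null && python3 s.py &&
python3 -m pendant '[[[0.003,0,0,0,0,0,0],[0.0,0,0,0,0,0,0]]]' >/dev/null && python3 s.py &&
python3 -m pendant '[[[0.003,0,0,0,0,0,0],[0.0,0,0,0,0,0,0]]]' >/dev/null && python3 s.py &&
python3 -m pendant '[[[0.003,0,0,0,0,0,0],[0.0,0,0,0,0,0,0]]]' >/dev/null && python3 s.py &&
python3 -m pendant '[[[0.003,0,0,0,0,0,0],[0.0,0,0,0,0,0,0]]]' >/dev/null && python3 s.py &&
python3 -m pendant '[[[0.003,0,0,0,0,0,0],[0.0,0,0,0,0,0,0]]]' >/dev/null && python3 s.py
```

```text
t 13.55 u 23.75 w -3.12 z 178.2 mm  F -0.93 lat 0.29 z -0.39 q
t 13.95 u 33.39 w -3.02 z 178.3 mm  F -1.60 lat 0.15 z 0.87 q
t 14.15 u 35.18 w -2.98 z 178.3 mm  F -5.08 lat -0.58 z 3.79 q
t 14.35 u 37.21 w -3.04 z 178.4 mm  F -6.93 lat 0.64 z 4.75 q
t 14.55 u 39.49 w -3.03 z 178.4 mm  F -5.96 lat 0.91 z 4.01 q
t 14.75 u 41.85 w -3.03 z 178.5 mm  F -5.53 lat 0.25 z 5.87 q
t 14.95 u 44.16 w -3.05 z 178.5 mm  F -6.87 lat 0.95 z 5.15 q
t 15.15 u 46.16 w -3.03 z 178.6 mm  F -8.52 lat 0.30 z 5.99 q
```

```bash
python3 -m pendant '[[[0.0,0,0,0,0,0,0]]]' >/dev/null; python3 s.py; python3 -m pendant '[[[0.002,0,0,0,0,0,0],[0.0,0,0,0,0,0,0]]]' >/dev/null ; python3 s.py
```

```text
t 15.25 u 46.05 w -3.03 z 178.6 mm  F -8.93 lat 0.61 z 5.76 q
t 15.45 u 47.37 w -3.04 z 178.7 mm  F -10.09 lat 0.90 z 8.59 q
```

Force is climbing, so the plug is seated. I am creeping to about 13 N.

```bash
python3 -m pendant '[[[0.002,0,0,0,0,0,0],[0.0,0,0,0,0,0,0]]]' >/dev/null; python3 s.py; python3 -m pendant '[[[0.0,0,0,0,0,0,0]]]' >/dev/null ; python3 s.py
```

```text
t 15.65 u 48.62 w -3.07 z 178.8 mm  F -11.20 lat 0.46 z 7.66 q
t 15.75 u 48.61 w -3.05 z 178.8 mm  F -11.42 lat 0.56 z 8.05 q
```

```bash
python3 -m pendant '[[[0.002,0,0,0,0,0,0],[0.0,0,0,0,0,0,0]]]' >/dev/null; python3 s.py; python3 -m pendant '[[[0.0,0,0,0,0,0,0]]]' >/dev/null ; python3 s.py
```

```text
t 15.95 u 49.90 w -3.04 z 178.9 mm  F -12.16 lat 0.21 z 9.15 q
t 16.05 u 49.83 w -3.07 z 178.9 mm  F -11.81 lat 0.95 z 9.16 q
```

```bash
python3 -m pendant '[[[0.0018,0,0,0,0,0,0],[0.0,0,0,0,0,0,0]]]' >/dev/null; python3 s.py; python3 -m pendant '[[[0.0,0,0,0,0,0,0],[0.0,0,0,0,0,0,0]]]' >/dev/null ; python3 s.py;  python3 -m pendant '[[[0.0,0,0,0,0,0,0],[0.0,0,0,0,0,0,0]]]' >/dev/null ; python3 s.py
```

```text
t 16.25 u 51.00 w -3.04 z 178.9 mm  F -13.72 lat -0.11 z 10.03 q
t 16.45 u 50.96 w -3.05 z 178.9 mm  F -12.64 lat -0.05 z 9.86 q
t 16.65 u 50.95 w -3.05 z 178.9 mm  F -13.33 lat 0.28 z 10.00 q
```

```bash
python3 -m pendant '[[[-0.005,0,0,0,0,0,0],[-0.01,0,0,0,0,0,0],[-0.01,0,0,0,0,0,0],[-0.015,0,0,0,0,0,0],[-0.03,0,0,0,0,0,0],[-0.03,0,0,0,0,0,0],[-0.013,-0.0012,0,0,0,0,0],[0,0,0,0,0,0,0],[0,0,0,0,0,0,0],[0,0,0,0,0,0,0]]]' >/dev/null; python3 s.py; python3 - <<'E'
from h import *
import pickle
s=eyes.snapshot('wrist');print(s['eye']-monitor.sense()['tcp_pos']);save(s,'wrist3.png')
L=cloud(s);t=monitor.sense()['tcp_pos'];ax=np.array([.3478,.9376]);ay=np.array([-.9376,.3478])
s=eyes.snapshot('scene');P=cloud(s);d=P[...,:2]-np.array([.48009,.03101]);u=d@ax;w=d@ay;z=P[...,2]
m=(abs(w+.002)<.025)&(z>.127)&(z<.138)&(u<-.02)&(u>-.065);print('tab',np.percentile(u[m],[2,50,98]),np.percentile(w[m],[2,98]),np.median(z[m]),m.sum())
save(s,'scene4.png');cv2.imwrite('pics/c4.png',cv2.resize(cv2.cvtColor(s['pixels'],4)[150:320,190:410],(770,595),interpolation=2))
E
```

```text
t 17.65 u -35.89 w -2.03 z 178.2 mm  F 0.24 lat -0.14 z 0.18 q
[0.02463763 0.06485872 0.12876094]
tab [-0.05100187 -0.03766528 -0.02293367] [-0.01521035  0.01104178] 0.13406265921262528 193
```

View pics/c4.png

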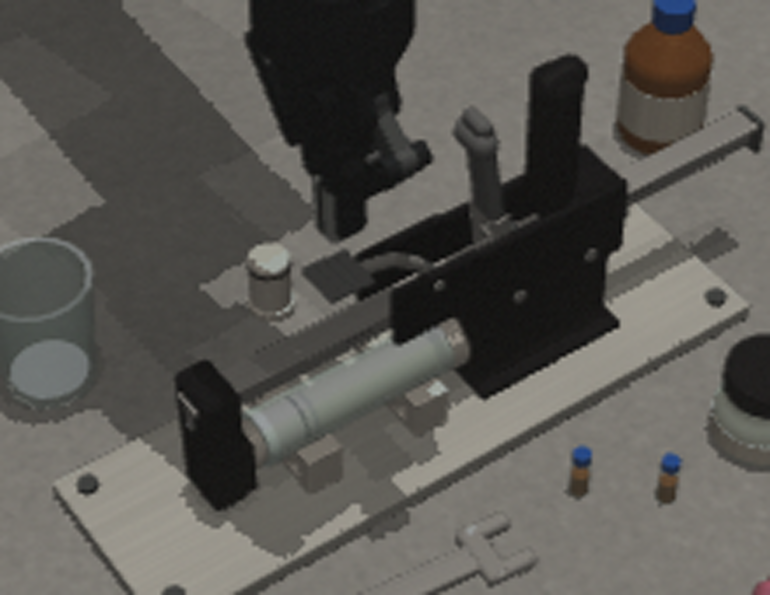

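Crop: jaw (215,430) is bearing on the plug (258,435). The trigger is back at rest, the glass is whole and the fingers hang above the tab (335,275). Next I press the tab.

```bash
python3 -m pendant '[[[-0.006,0,0.01,0,0,0,0],[0,0,0.015,0,0,0,0],[0,0,0.01,0,0,0,0],[0,0,0,0,0,0,0],[0,0,0,0,0,0,0]]]' >/dev/null; python3 s.py; python3 -m pendant '[[[0,0,0.004,0,0,0,0],[0,0,0.003,0,0,0,0],[0,0,0,0,0,0,0]]]' >/dev/null; python3 s.py;
```

```text
t 18.25 u -41.40 w -1.71 z 149.8 mm  F -0.79 lat 0.21 z 0.03 q
t 18.55 u -41.46 w -2.03 z 144.5 mm  F 0.02 lat -0.65 z 1.48 q
```

```bash
python3 -m pendant '[[[0,0,0.003,0,0,0,0],[0,0,0.002,0,0,0,0],[0,0,0,0,0,0,0]]]' >/dev/null; python3 s.py;  python3 -m pendant '[[[0,0,0.001,0,0,0,0],[0,0,0,0,0,0,0],[0,0,0,0,0,0,0],[0,0,0,0,0,0,0],[0,0,0,0,0,0,0],[0,0,0,0,0,0,0],[0,0,0,0,0,0,0],[0,0,0,0,0,0,0],[0,0,0,0,0,0,0],[0,0,0,0,0,0,0],[0,0,0,0,0,0,0],[0,0,0,0,0,0,0]]]' >/dev/null; python3 s.py
cat > j.py <<'E'
from h import *
s=eyes.snapshot('scene');ax=np.array([.3495,.9369]);ay=np.array([-.9369,.3495]);c=np.array([.5179,.0294])
P=cloud(s).reshape(-1,3);x=(P[:,:2]-c)@ax;y=(P[:,:2]-c)@ay-.0345;z=P[:,2]
m=(abs(y)<.018)&(z>.03)&(z<.07)&(x<-.06)&(x>-.25);h,e=np.histogram(x[m],np.arange(-.19,-.09,.004));print([(round(b*1e3),int(n)) for b,n in zip(e,h)])
cv2.imwrite('pics/c5.png',cv2.resize(cv2.cvtColor(s['pixels'],4)[150:320,190:410],(770,595),interpolation=2))
E
python3 j.py
```

```text
t 18.85 u -41.48 w -1.99 z 140.4 mm  F -1.97 lat -0.90 z 0.66 q
t 20.05 u -41.41 w -1.93 z 139.7 mm  F -1.90 lat -0.55 z 1.49 q
[(-190, 32), (-186, 25), (-182, 27), (-178, 23), (-174, 24), (-170, 28), (-166, 11), (-162, 0), (-158, 0), (-154, 0), (-150, 0), (-146, 0), (-142, 0), (-138, 0), (-134, 0), (-130, 0), (-126, 0), (-122, 0), (-118, 23), (-114, 53), (-110, 25), (-106, 52), (-102, 36), (-98, 35)]
```

Jaw has sprung back about 46 mm clear of the plug. I'll lift off and check.

```bash
python3 -m pendant '[[[0,0,-0.01,0,0,0,0],[0,0,-0.03,0,0,0,0],[0,0,-0.05,0,0,0,0],[0,0,-0.05,0,0,0,0],[0,0,0,0,0,0,0],[0,0,0,0,0,0,0],[0,0,0,0,0,0,0],[0,0,0,0,0,0,0]]]' >/dev/null; python3 s.py; python3 j.py
```

```text
t 20.90 u -41.48 w -0.70 z 250.4 mm  F -0.16 lat 0.21 z -0.47 q
[(-190, 30), (-186, 28), (-182, 29), (-178, 22), (-174, 23), (-170, 27), (-166, 12), (-162, 0), (-158, 0), (-154, 0), (-150, 0), (-146, 0), (-142, 0), (-138, 0), (-134, 0), (-130, 0), (-126, 0), (-122, 0), (-118, 24), (-114, 54), (-110, 24), (-106, 52), (-102, 32), (-98, 35)]
```

View pics/c5.png

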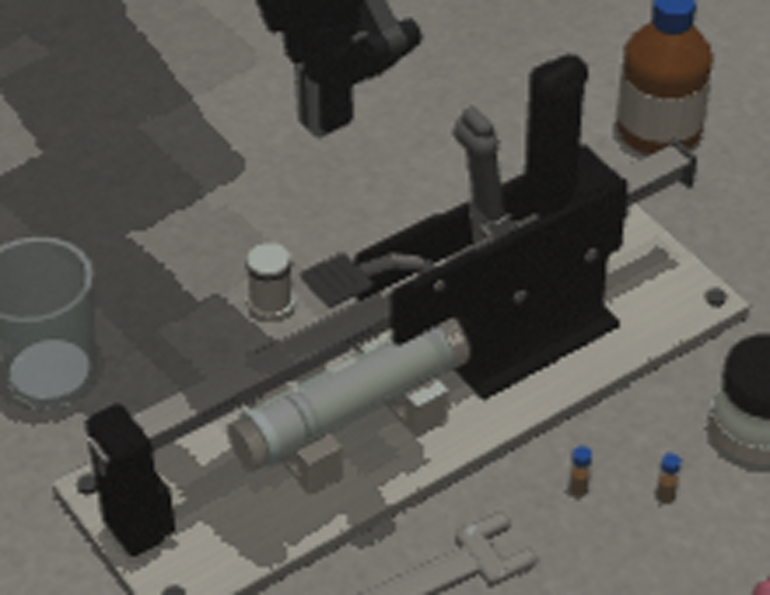

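Jaw (130,480) is fully back, the column lies in its cradle with the plug (245,440) pressed home, and the arm is clear.

```bash
python3 -c "
from station import job
print(job.sign_off())"
```

```text
the job is handed in; nothing more can be done
None
```

The job is handed in at about 21 s: the plug seated on the fifth stroke with about 13 N on the trigger, the tab sent the jaw back about 46 mm clear, and the column lies in its cradle with no crack seen and nothing else touched.

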